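# Back the sample feed wheel off one notch

### The job

The sample feed wheel has been advanced one notch too far. With a fingertip, push the pawl's thumb pad outward to lift the pawl out of the teeth until it stays up by itself, push the wheel backward (counterclockwise seen from above) by one of its spokes by exactly one notch, and tip the pawl back down so that its nose sits fully at the bottom of that notch. Only push: do not grip or lift anything, keep the vials standing in their collars, and leave the other things on the table alone.

Things in the scene. Friction and masses are not known exactly. Their poses are not given: they have to be found in the camera images.
- feed_stand: Fixed aluminium stand of the feed wheel. Origin: on the table top, on the wheel's vertical axis; z up; its -y axis points from the wheel axis to the pawl bracket. Round foot 144 mm across, 10 mm thick, with a 52 mm wide tongue of the same thickness along -y, out to y = -158 mm, that carries the bracket.
- pawl_pivot (a point): Pivot of the pawl, level, along the stand's x; at y = -124 mm, z = 52 mm in the stand's frame. Sits between two fixed upright steel cheeks 35 mm wide overall, y -115 to -155 mm, up to z = 60 mm.
- wheel_top (a point): Centre of the wheel's top face, z = 34 mm, on the axis. Grey disc 136 mm across, z 22 to 34 mm, with a ring of 12 steel saw teeth on top (radius 49 to 68 mm, about 7 mm high). The wheel turns with light friction (1 to 2 N at the spoke ends) and stays where it is left.
- spoke_end (a point): Point on one spoke, 9 mm from its tip, 100 mm from the axis, z = 28 mm, turning with the wheel. Six level steel spokes, 10 mm thick, stick out of the rim to radius 109 mm; at wheel joint 0 they lie at 0, 60, 120, 180 (this one), 240, 300 deg from the stand's x axis. Free space beside each: push it from the side with a fingertip.
- feed_wheel (a joint): Wheel angle, rad, counterclockwise from above positive = BACKWARD. Start about 0 (free play in a notch about -0.06 to 0.03). One notch = 0.524 rad (30 deg). Seated pawl blocks backward. If the pawl has come down on the sloping side of a tooth, the wheel can still be pushed backward until the nose reaches the bottom and the next upright tooth face stops it.
- pawl (a joint): Pawl angle, rad: 0 = arm level, nose at the bottom of a notch (seated); grows as the nose lifts; 1.25 = fully lifted, at its stop. The nose clears the teeth above 0.15. Weighted over centre: released below about 0.5 it falls back down, above about 0.7 it falls open to 1.25 and stays. Moves with about 1 N.
- pawl_pad (a point): Centre of the black thumb pad (26 mm wide, 10 thick, 18 high) on the pawl's lever. Seated, the lever stands straight up: pad centre 43 mm above the pivot (z = 95 mm), top z = 104 mm. Pushing the pad outward, away from the wheel (stand's -y), lifts the nose. Fully lifted, the lever lies outward, nearly level, its pad no higher than z = 75 mm.
- pawl_nose (a point): Lower tip of the nose, 64 mm from the pivot along the pawl's arm, 60 mm from the wheel axis when seated. The arm (12 mm wide, 8 thick) lies level over the wheel at z 48 to 56 mm; fully lifted it leans nearly upright, to z = 115 mm. Pushing the lifted arm's outer side toward the wheel until past centre lets it fall into the teeth.
- vial_0: Loose glass vial with a cap, 22 mm across, 52 mm tall, origin at the centre of its foot, standing in a collar 16 mm deep on the wheel (28 mm from the axis, at 30 deg from the stand's x axis at the start; top at z = 86 mm). Rides with the wheel; stays in its collar.
- vial_1: Loose glass vial with a cap, 22 mm across, 52 mm tall, origin at the centre of its foot, standing in a collar 16 mm deep on the wheel (28 mm from the axis, at 150 deg from the stand's x axis at the start; top at z = 86 mm). Rides with the wheel; stays in its collar.
- vial_2: Loose glass vial with a cap, 22 mm across, 52 mm tall, origin at the centre of its foot, standing in a collar 16 mm deep on the wheel (28 mm from the axis, at -90 deg (the pawl side) from the stand's x axis at the start; top at z = 86 mm). Rides with the wheel; stays in its collar.
- cell: Standing cylindrical cell, 15 mm across, 51 mm tall. Loose bystander on the table beside the stand, origin at the middle of its underside; leave alone.
- block_battery: Block battery lying, 26x50x18 mm. Loose bystander on the table beside the stand, origin at the middle of its underside; leave alone.
- eraser: White eraser, 19x42x11 mm. Loose bystander on the table beside the stand, origin at the middle of its underside; leave alone.
- coax_load: Small stepped metal connector standing, 15 mm across, 22 mm tall. Loose bystander on the table beside the stand, origin at the middle of its underside; leave alone.
- driver: Small screwdriver lying, 13x107x14 mm, along its y. Loose bystander on the table beside the stand, origin at the middle of its underside; leave alone.
- usb: Memory stick lying, 18x54x8 mm. Loose bystander on the table beside the stand, origin at the middle of its underside; leave alone.
Things that resemble listed ones, but are neither listed nor needed, are in the scene too. What is shaped like the vial_0 but turquoise is not meant.

How it is judged (in metres and radians):
On the way, in this order (a step that is already met when the one before it is completed fails the run):
1. the pawl is lifted and stays up (above 1.1 rad), the wheel still in its old notch (value of joint pawl above 1.1 rad and value of joint feed_wheel between -0.2 and 0.2 rad), for 0.2 s.
2. the wheel has been pushed back past the tooth (more than 0.25 rad) with the pawl lifted (value of joint feed_wheel above 0.25 rad and value of joint pawl above 0.5 rad), for 0.05 s.
3. the pawl is down in the notch one back (value of joint pawl below 0.03 rad and value of joint feed_wheel between 0.4 and 0.61 rad), for 0.2 s.
At the end, for the whole second after the job is handed in: The wheel is at rest one notch back (joint 0.40 to 0.61 rad) with the pawl's nose at the bottom of the notch (pawl below 0.03 rad), every vial stands in its collar (raised under 4 mm, tilt under 0.25 rad), the bystanders are within 20 mm of where they stood (all of step 3 and velocity of joint feed_wheel between -0.05 and 0.05 rad/s and height (world z) of each of vial_0, vial_1, vial_2 below 0.038 m and angle between each of vial_0, vial_1, vial_2's own z axis and vertical below 0.25 rad and distance of each of cell, block_battery, eraser, coax_load, driver, usb from where it was at the start of the episode below 0.02 m); the robot touches nothing.
It fails at once if one of the loose things beside the stand is shifted by more than 20 mm (distance of any of cell, block_battery, eraser, coax_load, driver, usb from where it was at the start of the episode above 0.02 m).
It fails at once if a vial is lifted in its collar (raised more than 8 mm) or tipped (height (world z) of any of vial_0, vial_1, vial_2 above 0.042 m or angle between any of vial_0, vial_1, vial_2's own z axis and vertical above 0.4 rad).
It fails at once if the wheel is turned forward by more than 0.25 rad (half a notch) (value of joint feed_wheel below -0.25 rad).
It fails at once if the wheel is turned back by more than 0.9 rad (well past one notch) (value of joint feed_wheel above 0.9 rad).
It also fails if it takes over 58 s, if anything falls off the work surface, if the arm or the gripper's body presses on something with over 40 N, if the wrist force passes 120 N, or if a joint passes its speed limit or range.

### The arm

A 6-joint arm with a two-finger parallel gripper is mounted at the origin on a cart in front of the work surface, level with it; the furniture and walls round the work are solid. World frame = base frame: x ahead of the robot, y to its left, z up, the work surface at z = 0. Lengths are in m, angles in degrees, forces in N, time in s.
With the tool pointing down it reaches from about 0.375 to 0.9 m from the base axis. Payload 3.1 kg.
Tool frame: the origin (TCP) lies at the very end of the fingers, on their centre line; the grasp point (between the pads) lies 19 mm behind it; z points along the fingers, y is the line along which they close (so a half turn about z gives the same grasp; the last joint's range is limited). The gripper opens to 87 mm and grips with 3 to 60 N. Pads are 19 mm wide; open, the fingers measure 117 mm over their backs; the gripper's body (75 mm by 190 mm) begins 51 mm behind the grasp point.
Start: joints at [-76.862, 30.224, 82.088, -0, 67.689, -10.227], TCP at [0.248, -0.574, 0.223] pointing down, gripper open.
Joint ranges: [-176.69, 176.69], [-43.24, 126.21], [12.49, 139.97], [-82, 262], [0, 151.66], [-163.58, 163.58]. Speed limits (degrees/s): [159.86, 159.86, 180, 180, 180, 180].

### API

Orientations are given as a 3x3 rotation matrix whose columns are the frame's x, y, z axes.
In Python, from rig import * gives the robot as it stands.
- The arm moves only by the tool jog_arm, never from a script. Its arguments are lists of equal length, an entry for each row: "delta_pos": the shift along the world's x, y, z in cm, a list of three; "turn": the turn about the world's z in degrees; "grip": the closure, from 0 (fully open) to 1 (shut). In form: {"delta_pos": [[x, y, z], ...], "turn": [turn, ...], "grip": [grip, ...]}. A call has 1 to 12 rows; each row is the pose to reach, as a shift and turn from the pose commanded when the call began; what a row does not reach only later rows make up. A row lasts 1/8 s, in which the tool goes at most 62.5 mm and 10.7 degrees, less where a joint would pass 70% of its speed; a pose out of reach is approached as far as the arm can. A call with a gripper value outside its range is refused whole. The fingers move at their own pace and stop on an object; the grip force is fixed at half the most. Time passes only in rows, so rows that repeat a pose let the fingers close. It gives the time, the measured TCP pose, the force, the opening and the grip force at its end, in the units of the state.
- read_state(): the state, without advancing time (a new reading comes with each control period).
- capture(name): name is "scene" or "top"; returns a dict with "color" (420x560x3 uint8, blue, green, red), "fovy" (degrees; the focal length in pixels is half the picture's height over the tangent of half this angle, whatever the lens; pixels are square), "cx", "cy" (the principal point, pixels), "camera_from_world" (4x4, takes a point from world to camera coordinates). Camera axes: x right, y up, looking along -z (the intrinsics and any distortion apply to the point x, -y, -z); pixel columns grow to the right and rows downward; lengths in m; the calibration is good to about 2 mm. A picture is of the moment at which its call begins. There is no depth.
- hand_in(): hands the job in; it is judged then, once.
The state is a dict: "time_s": time; "joint_positions": joint angles; "qvel": joint speeds; "tau": joint torques, N m; "position": TCP position; "tcp_rot": TCP orientation; "force": force on the tool from outside, world axes, zero at the start; "moment": the same for the moment, N m; "opening": opening from 0.0 (shut) to 1.0 (fully open); "grasp_force": force on a finger pad.
Only numpy, scipy, OpenCV 4.12 (cv2) and the standard library are available. Lean on these libraries where they do the work, as an engineer would, in place of code of your own. Each camera call takes 0.05 s, during which the arm holds its last target. There are 200 camera calls.

## Working session

There is one attempt and no reset: what is moved stays moved. The work goes in short steps, Python scripts to look and compute and a tool call to move; the robot and the scene stay as the last step left them, time stands still between calls to the robot, and variables do not carry over. Pictures are saved under pics/ and viewed, at most 10 in all, crops included, and the job is handed in when it is done.

Besides the shell and the picture viewer there is one more tool, called after ">>>" in YAML: its name, and indented under it one key for each argument. jog_arm: Moves the arm, as the interface text tells. Its arguments: {"type":"object","properties":{"delta_pos":{"type":"array"},"turn":{"type":"array"},"grip":{"type":"array"}},"required":["delta_pos","turn","grip"]}

```bash
mkdir -p pics
cat > h.py <<'E'
from rig import *
import numpy as np, cv2
def ray(c,u,v):
    f=c["color"].shape[0]/2/np.tan(np.radians(c["fovy"])/2)
    d=np.array([(u-c["cx"])/f,-(v-c["cy"])/f,-1.0])
    T=np.linalg.inv(c["camera_from_world"]); return T[:3,3],T[:3,:3]@d
def onz(c,u,v,z):
    o,d=ray(c,u,v); return o+d*(z-o[2])/d[2]
def proj(c,p):
    f=c["color"].shape[0]/2/np.tan(np.radians(c["fovy"])/2)
    q=c["camera_from_world"]@np.append(p,1); return c["cx"]-f*q[0]/q[2],c["cy"]+f*q[1]/q[2]
E
python3 - <<'E'
from h import *
for n in("scene","top"):
    c=capture(n); cv2.imwrite(f"pics/{n}0.png",c["color"])
    print(n,[k for k in c],c["fovy"],c["cx"],c["cy"],np.linalg.inv(c["camera_from_world"]).round(3).tolist())
print(read_state())
E
```

```text
scene ['color', 'fovy', 'cx', 'cy', 'camera_from_world'] 43.45186222374408 275.0371264131769 216.8027702524003 [[0.861, 0.327, -0.39, 0.21], [-0.508, 0.543, -0.668, -0.861], [-0.007, 0.773, 0.634, 0.696], [0.0, 0.0, 0.0, 1.0]]
top ['color', 'fovy', 'cx', 'cy', 'camera_from_world'] 47.175830087481735 279.9305433333735 212.18561373396153 [[0.011, 0.999, -0.05, 0.504], [-0.999, 0.009, -0.036, -0.273], [-0.036, 0.051, 0.998, 0.936], [0.0, 0.0, 0.0, 1.0]]
{'time_s': 0.1, 'joint_positions': array([-7.68631663e+01,  3.02725385e+01,  8.21491032e+01, -1.57468223e-03,
        6.76887222e+01, -1.02285501e+01]), 'qvel': array([-0.02323212, -0.09729632, -0.05540383, -0.04335753,  0.05705726,
       -0.08210773]), 'tau': array([-1.03836705e-04, -4.40988278e+01, -1.77150625e+01,  6.35474827e-02,
        5.33472793e-02, -4.40249812e-05]), 'position': array([ 0.24772653, -0.57309399,  0.22168096]), 'tcp_rot': array([[ 9.17990328e-01,  3.96602502e-01, -4.62545115e-04],
       [ 3.96602645e-01, -9.17988478e-01,  1.87002531e-03],
       [ 3.17045632e-04, -1.90011177e-03, -9.99998145e-01]]), 'force': array([-0.54873875, -0.51217473, -0.63195838]), 'moment': array([0.00780042, 0.0299256 , 0.02767954]), 'grasp_force': 0.0, 'opening': 0.9996585318092793}
```

View pics/scene0.png

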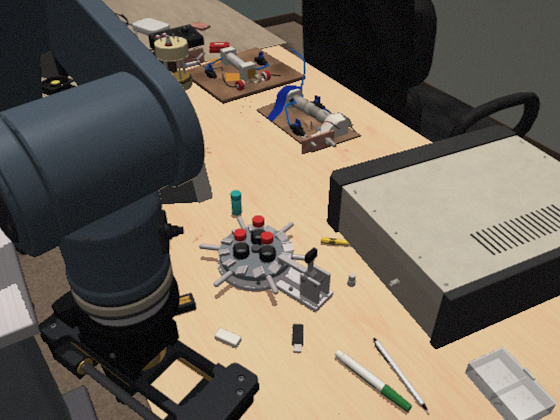

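View pics/top0.png

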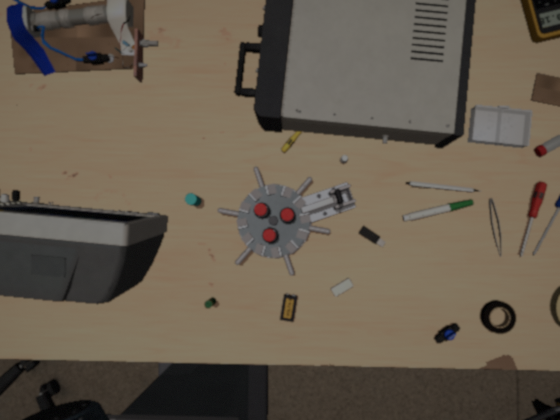

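```bash
cat > m.py <<'E'
from h import *
def caps(c,box):
    im=c["color"]; hsv=cv2.cvtColor(im,cv2.COLOR_BGR2HSV)
    m=cv2.inRange(hsv,(0,130,60),(8,255,255))|cv2.inRange(hsv,(172,130,60),(180,255,255))
    k=np.zeros_like(m);x0,y0,x1,y1=box;k[y0:y1,x0:x1]=255
    n,l,s,ce=cv2.connectedComponentsWithStats(m&k)
    return [(ce[i],s[i]) for i in range(1,n) if s[i,4]>15]
E
python3 - <<'E'
from m import *
t=capture("top");s=capture("scene")
ct=caps(t,(220,170,340,270));cs=caps(s,(210,200,310,290))
P=[]
for c,st in ct: p=onz(t,*c,.086);P.append(p);print("top",c.round(1),st,p.round(4))
for c,st in cs: print("scene",c.round(1),st, onz(s,*c,.083).round(4))
P=np.array(P);C=P.mean(0);print("C",C, [np.linalg.norm(p-C).round(4) for p in P],[np.degrees(np.arctan2(*(p-C)[[1,0]])).round(1) for p in P])
a=cv2.resize(t["color"][150:290,200:380],None,fx=4,fy=4,interpolation=cv2.INTER_CUBIC)
b=cv2.resize(s["color"][190:320,190:370],None,fx=4,fy=4,interpolation=cv2.INTER_CUBIC)
cv2.imwrite("pics/tc.png",a);cv2.imwrite("pics/sc.png",b)
E
```

```text
top [260.3 209.1] [254 203  13  13 126] [ 0.5523 -0.207   0.086 ]
top [286.9 214.2] [281 208  13  13 136] [ 0.5438 -0.2542  0.086 ]
top [269.  234.9] [263 229  13  13 132] [ 0.5068 -0.223   0.086 ]
scene [257.9 220.7] [252 215  12  12 118] [ 0.5542 -0.2084  0.083 ]
scene [239.8 234.4] [234 228  12  13 126] [ 0.5083 -0.225   0.083 ]
scene [266.3 237.3] [260 231  13  13 136] [ 0.5446 -0.2559  0.083 ]
C [ 0.53429092 -0.22805858  0.086     ] [np.float64(0.0277), np.float64(0.0278), np.float64(0.0279)] [np.float64(49.4), np.float64(-70.1), np.float64(169.5)]
```

View pics/tc.png

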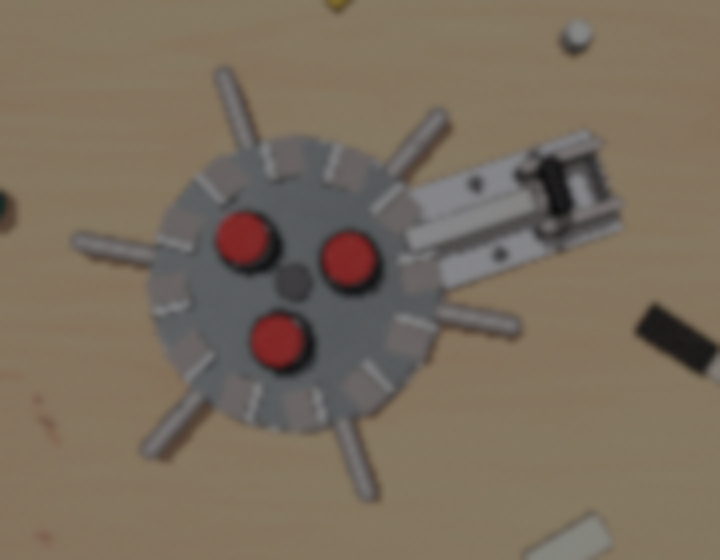

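View pics/sc.png

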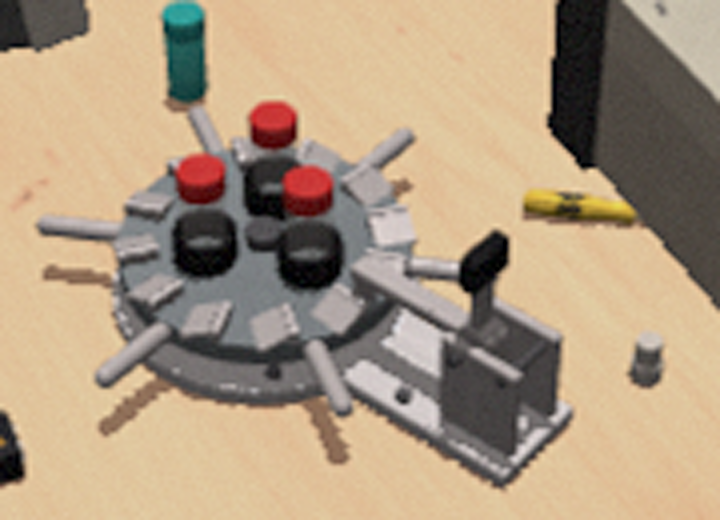

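The caps agree in both views: centre (0.534, -0.228), radius 28 mm, yaw about 19.6°. The turquoise one, at top (193,200), is off the wheel, so it's the decoy. In the top crop the pad is at full pixel (338,196). In the scene crop it is at (311,255). Next I'll triangulate the pad, check the bracket direction, and see how much room the instrument box leaves.

Run:
```python
from m import *
t=capture("top");s=capture("scene")
def tri(a,b):
    o1,d1=ray(t,*a);o2,d2=ray(s,*b)
    k=np.linalg.lstsq(np.c_[d1,-d2],o2-o1,rcond=None)[0]
    p,q=o1+k[0]*d1,o2+k[1]*d2; return ((p+q)/2).round(4),np.linalg.norm(p-q).round(4)
def dark(c,box,th):
    x0,y0,x1,y1=box;m=(c["color"].max(2)<th)[y0:y1,x0:x1].astype(np.uint8)
    n,l,st,ce=cv2.connectedComponentsWithStats(m);i=1+np.argmax(st[1:,4]);return ce[i]+[x0,y0],st[i]
a,b=dark(t,(328,184,346,206),45),dark(s,(300,245,322,266),40);print(a,b,tri(a[0],b[0]))
C=np.array([.5345,-.2285,0]);y=np.radians(19.6);ex=np.array([np.cos(y),np.sin(y),0]);ey=np.array([-np.sin(y),np.cos(y),0])
print("exp pad",C-.124*ey+[0,0,.095],"proj",proj(t,C-.124*ey+[0,0,.095]),proj(s,C-.124*ey+[0,0,.095]))
print("tongue corners top px",[np.round(proj(t,C-.158*ey+e*ex*.026+[0,0,.01]),1) for e in(1,-1)])
print("spokes top px",[np.round(proj(t,C+.109*np.array([np.cos(y+k*np.pi/3),np.sin(y+k*np.pi/3),0])+[0,0,.028]),1) for k in range(6)])
print("box top corner", tri((262,128),(331,202)), tri((262,128),(331,180)),"cell",onz(t,210,303,.05).round(3))
```

```text
(array([338.28947368, 196.31578947]), array([ 6,  6,  9, 14, 76], dtype=int32)) (array([310.6       , 255.64545455]), array([  5,   4,  12,  15, 110], dtype=int32)) (array([ 0.5766, -0.3446,  0.0952]), np.float64(0.0028))
exp pad [ 0.57609599 -0.34531512  0.095     ] proj (np.float64(339.09507713896676), np.float64(195.9316282119321)) (np.float64(309.72841744583155), np.float64(256.20927089172005))
tongue corners top px [array([347.5, 181.2]), array([356.5, 206.7])]
spokes top px [array([255.3, 166.3]), array([217.6, 209.5]), array([235.9, 264. ]), array([292.7, 275.3]), array([330.7, 231.4]), array([311.6, 176.9])]
box top corner (array([ 0.7086, -0.2099,  0.0642]), np.float64(0.0136)) (array([ 0.697 , -0.2157,  0.1242]), np.float64(0.0185)) cell [ 0.381 -0.114  0.05 ]
```

>>> jog_arm:
  delta_pos:
    - [4,3.3,0]
    - [8,6.5,0]
    - [12,9.8,0]
    - [16,13,0]
    - [20,16.3,0]
    - [24,19.7,0]
    - [28,23,0]
    - [31.7,26,0]
    - [31.7,26,0]
    - [31.7,26,0]
    - [31.7,26,0]
  turn: [9,18,27,36,45,54,63,72,81,86.2,86.2]
  grip: [1,1,1,1,1,1,1,1,1,1,1]

```text
time_s: 1.68
position: [0.565, -0.3134, 0.2224]
tcp_rot: [[-0.334, 0.943, -0.0], [0.943, 0.334, 0.0], [0.0, -0.0, -1.0]]
force: [1.1, -0.2, 0.5]
opening: 0.006
grasp_force: 0.0
```

>>> jog_arm:
  delta_pos:
    - [0,0,-4]
    - [0,0,-8]
    - [0,0,-11]
    - [0,0,-13]
    - [0,0,-13.6]
    - [0,0,-13.6]
  turn: [0,0,0,0,0,0]
  grip: [1,1,1,1,1,1]

```text
time_s: 2.42
position: [0.5649, -0.314, 0.0866]
tcp_rot: [[-0.334, 0.943, 0.0], [0.943, 0.334, -0.0], [-0.0, 0.0, -1.0]]
force: [0.9, 0.4, -0.3]
opening: 0.009
grasp_force: 0.0
```

Run:
```python
from m import *
s=capture("scene");print(read_state()["position"])
cv2.imwrite("pics/s1.png",cv2.resize(s["color"][150:340,170:400],None,fx=3,fy=3,interpolation=cv2.INTER_CUBIC))
```

```text
[ 0.56532723 -0.31422345  0.08729717]
```

View pics/s1.png

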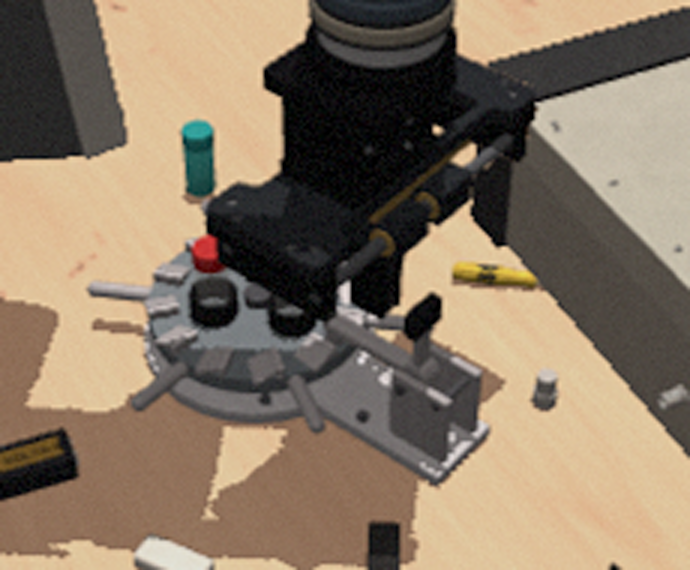

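The finger, crop (375,290), is lined up in front of the pad at (423,315). The gripper body lies along the stand's x, toward the box. I'll check the box clearance before pushing.

Run:
```python
from m import *
s=capture("scene");t=capture("top")
for p in((333,213),(390,282),(440,343)): print(p,onz(s,*p,0).round(3))
for z in(.1,.13,.16):
  print(z,[onz(t,*p,z).round(3)[:2].tolist() for p in((262,130),(360,137),(455,144))],[onz(s,*p,z).round(3)[:2].tolist() for p in((331,180),(432,288))])
```

```text
(333, 213) [ 0.748 -0.179  0.   ]
(390, 282) [ 0.721 -0.395  0.   ]
(440, 343) [ 0.702 -0.54  -0.   ]
0.1 [[0.691, -0.209], [0.679, -0.381], [0.667, -0.544]] [[0.727, -0.192], [0.694, -0.504]]
0.13 [[0.684, -0.212], [0.673, -0.377], [0.662, -0.535]] [[0.701, -0.225], [0.67, -0.522]]
0.16 [[0.677, -0.214], [0.667, -0.373], [0.656, -0.525]] [[0.675, -0.259], [0.646, -0.54]]
```

Box clearance is tight in this orientation. I'll lift, turn 90° so the body lies along the stand's y, and come back down.

>>> jog_arm:
  delta_pos:
    - [0,0,6]
    - [0,0,7]
    - [0,0,7]
    - [0,0,7]
    - [0,0,7]
    - [0,0,7]
    - [0,0,7]
    - [0,0,7]
    - [0,0,7]
    - [0,0,4]
    - [0,0,0]
    - [0,0,0]
  turn: [0,-10,-20,-30,-40,-50,-60,-70,-80,-90,-90,-90]
  grip: [1,1,1,1,1,1,1,1,1,1,1,1]

```text
time_s: 4.08
position: [0.563, -0.3122, 0.0845]
tcp_rot: [[0.942, 0.335, -0.005], [0.335, -0.942, 0.004], [-0.003, -0.005, -1.0]]
force: [-0.2, 0.1, 0.2]
opening: 0.002
grasp_force: 0.0
```

>>> jog_arm:
  delta_pos:
    - [0.17,-0.47,0]
    - [0.34,-0.94,0]
    - [0.5,-1.41,0]
    - [0.67,-1.88,0]
    - [0.84,-2.36,0]
    - [1.0,-2.83,0]
    - [1.17,-3.3,0]
    - [1.34,-3.77,0]
    - [1.51,-4.24,0]
    - [1.51,-4.24,0]
  turn: [0,0,0,0,0,0,0,0,0,0]
  grip: [1,1,1,1,1,1,1,1,1,1]

```text
time_s: 5.32
position: [0.5802, -0.3568, 0.0866]
tcp_rot: [[0.942, 0.335, 0.0], [0.335, -0.942, -0.001], [0.0, 0.001, -1.0]]
force: [0.1, 0.4, 0.3]
opening: 0.01
grasp_force: 0.0
```

Run:
```python
from m import *
s=capture("scene");print(read_state()["position"])
cv2.imwrite("pics/s2.png",cv2.resize(s["color"][190:330,220:390],None,fx=4,fy=4,interpolation=cv2.INTER_CUBIC))
```

```text
[ 0.58004631 -0.35640721  0.08655381]
```

View pics/s2.png

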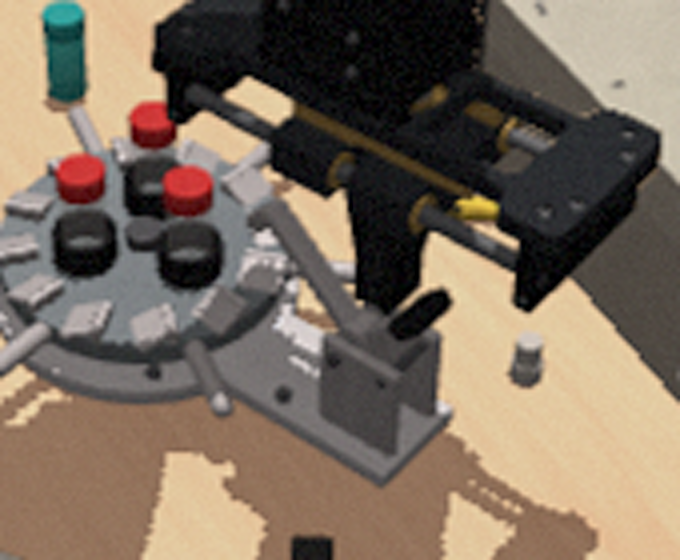

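The pawl is about halfway up: the arm is tilted, and the pad at (418,315) leans outward against the finger. I'll push on and then raise.

>>> jog_arm:
  delta_pos:
    - [0.17,-0.47,0]
    - [0.34,-0.94,0]
    - [0.5,-1.41,0.2]
    - [0.67,-1.88,0.5]
    - [0.67,-1.88,2]
    - [0.67,-1.88,5]
    - [0.67,-1.88,8]
    - [0.67,-1.88,10]
    - [0.67,-1.88,10]
  turn: [0,0,0,0,0,0,0,0,0]
  grip: [1,1,1,1,1,1,1,1,1]

```text
time_s: 6.5
position: [0.5879, -0.3758, 0.1899]
tcp_rot: [[0.942, 0.335, 0.004], [0.335, -0.942, -0.004], [0.003, 0.005, -1.0]]
force: [0.2, -0.9, 0.4]
opening: 0.008
grasp_force: 0.0
```

Run:
```python
from m import *
s=capture("scene");print(read_state()["position"])
cv2.imwrite("pics/s3.png",cv2.resize(s["color"][190:330,220:390],None,fx=4,fy=4,interpolation=cv2.INTER_CUBIC))
```

```text
[ 0.58707025 -0.37510605  0.18803182]
```

View pics/s3.png

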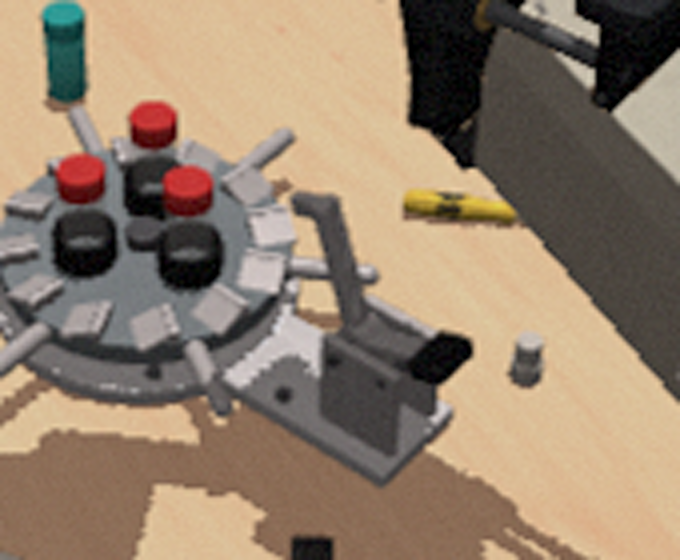

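Pawl fully lifted: arm upright at (330,260), pad out at (440,355), wheel unmoved. Next, go to the spoke at stand 120°, on its clockwise side.

>>> jog_arm:
  delta_pos:
    - [-2,4.4,0]
    - [-4,8.8,0]
    - [-6,13.2,0]
    - [-8,17.6,0]
    - [-10,22,0]
    - [-10.7,23.7,0]
    - [-10.7,23.7,-4]
    - [-10.7,23.7,-9]
    - [-10.7,23.7,-13]
    - [-10.7,23.7,-15.5]
    - [-10.7,23.7,-16.2]
    - [-10.7,23.7,-16.2]
  turn: [-9,-18,-27,-36,-45,-45,-45,-45,-45,-45,-45,-45]
  grip: [1,1,1,1,1,1,1,1,1,1,1,1]

```text
time_s: 8.05
position: [0.4801, -0.1384, 0.0243]
tcp_rot: [[0.903, -0.429, -0.0], [-0.429, -0.903, -0.0], [-0.0, 0.0, -1.0]]
force: [-0.4, 0.0, 1.0]
opening: 0.006
grasp_force: 0.0
```

```bash
cat > w.py <<'E'
from m import *
C=np.array([.5345,-.2285])
def wheel(n="top",z=.086):
    c=capture(n)
    box=(220,170,340,270) if n=="top" else (210,200,310,290)
    P=np.array([onz(c,*q,z)[:2] for q,_ in caps(c,box)])
    print(n,"caps",len(P),"angles",[round(float(np.degrees(np.arctan2(*(p-C)[::-1]))),1) for p in P],P.mean(0).round(4),read_state()["position"].round(4),read_state()["force"].round(1))
E
python3 -c "from w import *; wheel(); wheel('scene',.083)"
```

```text
top caps 3 angles [50.6, -70.7, 168.7] [ 0.5342 -0.2282] [ 0.4803 -0.1385  0.0249] [-0.4 -0.4  0.5]
scene caps 3 angles [45.5, 171.8, -69.5] [ 0.5358 -0.2297] [ 0.4806 -0.1385  0.0253] [-0.2 -0.3  0.5]
```

>>> jog_arm:
  delta_pos:
    - [-0.35,-0.3,0]
    - [-0.7,-0.6,0]
    - [-1.05,-0.9,0]
    - [-1.4,-1.2,0]
    - [-1.75,-1.5,0]
    - [-2.05,-1.8,0]
    - [-2.35,-2.15,0]
    - [-2.65,-2.5,0]
    - [-2.95,-2.85,0]
    - [-3.2,-3.2,0]
    - [-3.4,-3.5,0]
    - [-3.4,-3.5,0]
  turn: [0,0,0,0,0,0,0,0,0,0,0,0]
  grip: [1,1,1,1,1,1,1,1,1,1,1,1]

```text
time_s: 9.65
position: [0.4453, -0.1731, 0.0245]
tcp_rot: [[0.903, -0.43, -0.001], [-0.43, -0.903, 0.0], [-0.001, 0.0, -1.0]]
force: [0.7, 0.1, -0.4]
opening: 0.006
grasp_force: 0.0
```

```bash
sed -i 's/(p-C)\[/(p-P.mean(0))[/' w.py; python3 -c "from w import *; wheel(); wheel('scene',.083)"
```

```text
top caps 3 angles [-53.0, 67.2, -173.0] [ 0.5342 -0.2281] [ 0.4453 -0.1729  0.0245] [-0.1 -0.2 -0.5]
scene caps 3 angles [67.7, -53.2, -172.2] [ 0.5359 -0.2298] [ 0.4454 -0.1728  0.0245] [ 1.2 -0.4  0.4]
```

>>> jog_arm:
  delta_pos:
    - [-0.15,-0.26,0]
    - [-0.3,-0.53,0]
    - [-0.45,-0.79,0]
    - [-0.58,-1.07,0]
    - [-0.71,-1.36,0]
    - [-0.84,-1.66,0]
    - [-0.84,-1.66,0]
  turn: [0,0,0,0,0,0,0]
  grip: [1,1,1,1,1,1,1]

```text
time_s: 10.62
position: [0.437, -0.1898, 0.0245]
tcp_rot: [[0.903, -0.43, -0.0], [-0.43, -0.903, 0.0], [-0.0, 0.0, -1.0]]
force: [-0.3, 0.3, -0.3]
opening: 0.007
grasp_force: 0.0
```

```bash
python3 -c "from w import *; wheel(); wheel('scene',.083)"
```

```text
top caps 3 angles [-42.3, 78.5, -162.0] [ 0.5343 -0.2281] [ 0.437  -0.1896  0.0245] [-0.4 -0.3 -0.2]
scene caps 3 angles [78.9, -41.8, -162.1] [ 0.536  -0.2298] [ 0.4371 -0.1895  0.0245] [ 0.1  0.2 -0.2]
```

>>> jog_arm:
  delta_pos:
    - [0.4,0.9,0]
    - [0.6,1.4,3]
    - [0.6,1.4,8]
    - [0.6,1.4,13]
    - [0.6,1.4,16.5]
    - [3.5,-2.5,16.5]
    - [6.5,-6.5,16.5]
    - [9.5,-10.5,16.5]
    - [12.5,-14.5,16.5]
    - [14.5,-17,16.5]
    - [14.5,-17,16.5]
    - [14.5,-17,16.5]
  turn: [0,0,0,0,0,9,18,27,36,45,45,45]
  grip: [1,1,1,1,1,1,1,1,1,1,1,1]

```text
time_s: 12.22
position: [0.5814, -0.3577, 0.1888]
tcp_rot: [[0.943, 0.334, -0.002], [0.334, -0.943, 0.002], [-0.001, -0.003, -1.0]]
force: [-0.2, -1.2, -0.8]
opening: 0.004
grasp_force: 0.0
```

```bash
python3 -c "from w import *; wheel('scene',.083)"
```

```text
scene caps 3 angles [78.9, -41.9, -161.8] [ 0.5361 -0.2297] [ 0.5813 -0.3576  0.1891] [0.  0.5 0.2]
```

>>> jog_arm:
  delta_pos:
    - [0.1,-0.3,-4]
    - [0.1,-0.3,-8]
    - [0.1,-0.3,-10]
    - [0.1,-0.3,-10.6]
    - [0.1,-0.3,-10.6]
  turn: [0,0,0,0,0]
  grip: [1,1,1,1,1]

```text
time_s: 12.9
position: [0.5838, -0.3627, 0.0844]
tcp_rot: [[0.942, 0.335, 0.001], [0.335, -0.942, -0.001], [0.001, 0.001, -1.0]]
force: [0.0, -0.6, 1.1]
opening: 0.004
grasp_force: 0.0
```

>>> jog_arm:
  delta_pos:
    - [-0.17,0.47,0]
    - [-0.34,0.94,0]
    - [-0.5,1.41,0]
    - [-0.67,1.88,0]
    - [-0.84,2.35,0]
    - [-1.0,2.82,0]
    - [-1.17,3.3,0]
    - [-1.34,3.77,0]
    - [-1.5,4.2,0]
    - [-1.5,4.2,0]
  turn: [0,0,0,0,0,0,0,0,0,0]
  grip: [1,1,1,1,1,1,1,1,1,1]

```text
time_s: 14.15
position: [0.568, -0.3199, 0.0835]
tcp_rot: [[0.942, 0.335, -0.001], [0.335, -0.942, 0.001], [-0.0, -0.001, -1.0]]
force: [-0.5, -0.9, 0.1]
opening: 0.006
grasp_force: 0.0
```

Run:
```python
from w import *
wheel('scene',.083)
s=capture("scene")
cv2.imwrite("pics/s4.png",cv2.resize(s["color"][190:330,220:390],None,fx=4,fy=4,interpolation=cv2.INTER_CUBIC))
```

```text
scene caps 3 angles [78.5, -43.0, -162.5] [ 0.536  -0.2299] [ 0.5682 -0.3202  0.0835] [-0.1  0.6  0.5]
```

View pics/s4.png

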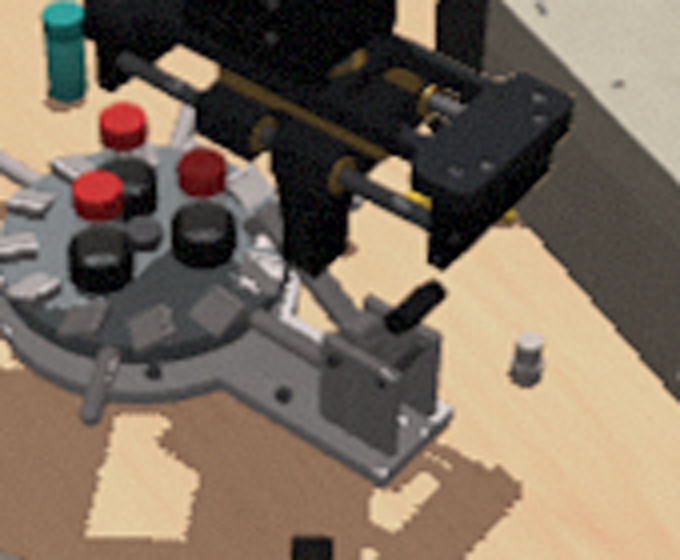

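The lever has come back to roughly 0.6 rad, with the arm under the fingertip. I'll push a bit further, then raise.

>>> jog_arm:
  delta_pos:
    - [-0.17,0.47,0]
    - [-0.34,0.94,0]
    - [-0.5,1.4,0]
    - [-0.65,1.8,0]
    - [-0.65,1.8,0]
    - [-0.65,1.8,3]
    - [-0.65,1.8,7]
    - [-0.65,1.8,11]
    - [-0.65,1.8,11]
    - [-0.65,1.8,11]
  turn: [0,0,0,0,0,0,0,0,0,0]
  grip: [1,1,1,1,1,1,1,1,1,1]

```text
time_s: 15.5
position: [0.5613, -0.3022, 0.1931]
tcp_rot: [[0.942, 0.335, -0.001], [0.335, -0.942, 0.001], [-0.001, -0.001, -1.0]]
force: [0.4, -0.7, -0.0]
opening: 0.003
grasp_force: 0.0
```

Run:
```python
from w import *
wheel('scene',.083)
s=capture("scene")
cv2.imwrite("pics/s5.png",cv2.resize(s["color"][190:330,220:390],None,fx=4,fy=4,interpolation=cv2.INTER_CUBIC))
```

```text
scene caps 3 angles [78.7, -41.9, -162.4] [ 0.536  -0.2298] [ 0.561  -0.3019  0.1923] [-1.1  0.1 -0.5]
```

View pics/s5.png

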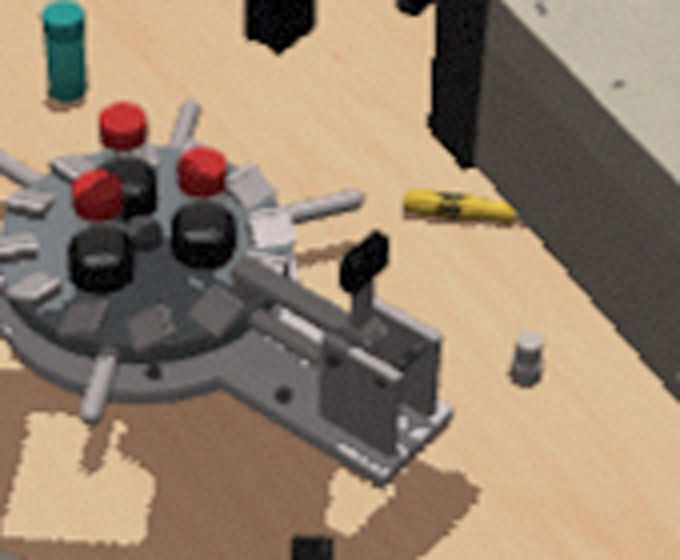

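Run:
```python
from w import *
s=capture("scene");t=capture("top")
def dark(im,box,th):
    x0,y0,x1,y1=box;m=(im.max(2)<th)[y0:y1,x0:x1].astype(np.uint8)
    n,l,st,ce=cv2.connectedComponentsWithStats(m);i=1+np.argmax(st[1:,4]);return (ce[i]+[x0,y0]).round(2),st[i]
for nm in("pics/scene0.png",None):
    im=cv2.imread(nm) if nm else s["color"]; print(dark(im,(300,245,322,266),40))
y=np.radians(19.8);C3=np.array([.5345,-.2285,.052]);ey=np.array([-np.sin(y),np.cos(y),0])
f=lambda a:np.array(proj(s,C3-ey*(.124+.043*np.sin(a))+[0,0,.043*np.cos(a)]))
print("px per 0.1 rad",f(.1)-f(0))
```

```text
(array([310.51, 255.58]), array([  5,   4,  12,  15, 109], dtype=int32))
(array([310.5 , 255.54]), array([  5,   3,  12,  16, 114], dtype=int32))
px per 0.1 rad [2.09098203 1.23672394]
```

The pad is within 0.05 px of its original seated position, which puts the pawl within about 0.005 rad of seated. The wheel is back about 28.5° (0.50 rad) and the robot is clear, so I'm handing in.

```bash
python3 -c "from rig import *; print(hand_in())"
```

```text
the job is handed in; nothing more can be done
None
```

I handed the job in at about 16 s: the pawl was lifted, the wheel pushed back one notch (about 0.50 rad), and the pawl tipped back down and measured as seated, with the vials standing; the bystanders' positions were not re-measured and no verdict came back.

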